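# Close the battery link and run down its wing nut

### The job

Close the inverter's battery link: with the fingertips, push the forked copper link along its channel until its fork is fully home against the stud, under the loose wing nut. Then turn that wing nut clockwise (seen from above) with repeated fingertip strokes on its wings until it comes to its stop, tight, and leave everything with the link still home. Do not lift the link, do not squeeze the wing nut's wings between the fingers, and do not displace the things lying around.

Things in the scene. Friction and masses are not known exactly. Their poses are not given: they have to be found in the camera images.
- block: Fixed grey plastic block, 270 x 120 x 30 mm, flat on the table. Origin: centre of its underside; x along its length (the way the link is pushed home), z up. On its deck (30 mm up) two rails, 6 mm high and 5 mm wide, at y = +-16 mm, x = -125 to 125 mm, form a 27 mm wide channel. Four 4 mm high screw heads at the corners.
- stud_foot (a point): Foot of the vertical steel stud on the deck's surface (30 mm above the table), at x = 70, y = 0 mm of the block, on the wing nut's axis. The stud is 10 mm thick and ends 64 mm above the table.
- link: Loose forked copper bar, 85 to 170 g, flat in the channel: 120 mm long (x), 24 wide, 6 thick. Origin: centre of its underside. Fork to +x (tips at x = 60; slot 15 wide, its bottom at x = 30). Upright tab at the rear end (x = -60 to -54), 26 mm high over the deck. Starts 35 to 55 mm short of home. Home: slot bottom against the stud, origin at x = 35 mm of the block. Slides at 1 to 2 N.
- tab_back (a point): Middle of the rear face of the link's upright tab, 16 mm above the deck; push here along the block's +x. It is 95 mm behind the stud's axis when the link is home.
- wing_nut (a joint): Turn of the steel wing nut on the stud, rad: 0 = tight (hard stop), growing counter-clockwise seen from above as it loosens; starts 3.3 to 6 rad loose. Stays where left; turns at about 0.03 N m (1 N on a wing). It rises 0.3 mm per rad; tight, its underside is 37.5 mm above the table, just over the link. At value q the wings lie along the block's yaw + q. Hub 23 mm across, 13 mm high.
- nut_middle (a point): On the axis of the wing nut at mid height of its wings (61.5 mm above the table when tight). The two opposite wings are upright round plates, 26 mm in diameter and 6 mm thick, centred 22 mm from the axis; 70 mm from end to end; they reach from 48.5 to 74.5 mm above the table when tight.
- wing_end (a point): Outer end of one wing (the one that points to the block's +x when tight), at mid height of the wing, 35 mm from the axis.
- ccw_faces: The counter-clockwise half of both wings (3 mm of the 6 mm thickness), with the faces to be pushed for tightening; origin on the nut's axis at its underside, x along the wings, turns with the nut.
- cw_faces: The clockwise half of both wings, with the faces that would be pushed for loosening; same origin and axes. Fingers pressing on both halves at once count as squeezing the nut.
- screwdriver: Bystander: loose screwdriver, 190 mm, lying right (-y) of the block.
- wrench: Bystander: loose spanner, 170 mm, lying right of the screwdriver.
- spare_nut: Bystander: spare wing nut, 60 mm end to end and 32 mm high, standing loose on the table left (+y) of the block.
- tape: Bystander: black roll of tape, diameter 68 mm, 19 mm high, flat on the table left of the block.
- meter: Bystander: black multimeter, 80 x 150 x 44 mm, lying further left of the block.
- jar: Bystander: small glass jar, diameter 52 mm, 50 mm high, beyond the block's far end.
- pack: Bystander: black and red battery pack, 75 x 110 x 63 mm, beyond the block's far end on the left.
Mind the look-alikes: they are no part of the job. There is more than one size of the link; the job needs the largest.

How it is judged:
By the outcome, as a careful person would: the job done as asked, in the order asked, and still so for the second after the job is handed in, with the robot touching nothing.
It also fails if it takes over 72 s, if anything falls off the work surface, if the arm or the gripper's body presses on something with over 40 N, if the wrist force passes 120 N, or if a joint passes its speed limit or range.

### The arm

A 7-joint arm with a two-finger parallel gripper is mounted at the origin on the work surface. World frame = base frame: x ahead of the robot, y to its left, z up, the work surface at z = 0. Lengths are in m, angles in rad, forces in N, time in s.
With the tool pointing down it reaches from about 0.4 to 0.85 m from the base axis. Payload 10.4 kg.
Tool frame: the origin (TCP) lies at the very end of the fingers, on their centre line; the grasp point (between the pads) lies 19 mm behind it (manip.pinch_z is the distance from the TCP to the grasp point, in m); z points along the fingers, y is the line along which they close (so a half turn about z gives the same grasp; the last joint's range is limited). The gripper opens to 85 mm and grips with 20 to 120 N. Pads are 22 mm wide; open, the fingers measure 114 mm over their backs; the gripper's body (76 mm by 85 mm) begins 54 mm behind the grasp point. The pads swing forward as they close: fully open they stand 13 mm farther back than shut.
Start: joints at [1.206, 0.332, -0.065, 1.46, 0.022, 1.35, -0.088], TCP at [0.21, -0.589, 0.231] pointing down, gripper open.
Joint ranges: [-2.6, 2.6], [-0.5, 2.12], [-1.47, 1.34], [0.16, 2.42], [-1.27, 4.41], [0.06, 2.06], [-2.6, 2.6]. Speed limits (rad/s): [2.22, 2.22, 2.79, 2.79, 3.14, 3.14, 3.14].

### API

Orientations are given as a unit quaternion [x, y, z, w].
In Python, from workcell import manip gives the robot as it stands. The module is installed in compiled form; this text tells all that it offers.
- The arm moves only by the shell command python3 -m creep 'ROWS' [OPENING] [FORCE]. ROWS is a JSON object of lists of equal length, an entry for each row: "slide": the shift along the tool's x, y, z in m, a list of three; "twist": the turn about the tool's z in degrees. A call has 1 to 8 rows; each row shifts and turns the commanded pose from where the row before left it, along the tool's axes as they then stand; what a row does not reach is not made up. A row lasts 1/8 s, in which the tool goes at most 62.5 mm and 10.7 degrees, less where a joint would pass 70% of its speed; a pose out of reach is approached as far as the arm can. A call with a gripper value outside its range is refused whole. OPENING is the opening in per cent of the stroke, from 0 (shut) to 100 (fully open), set as the call begins (- or left out, the last holds). The fingers move at their own pace and stop on an object; FORCE is the grip in N (left out, the last holds). Time passes only in rows, so rows that do not move let the fingers close. It gives the time, the measured TCP pose, the force, the opening and the grip force at its end, in the units of the state.
- manip.get_obs(): the state, without advancing time (a new reading comes with each control period).
- manip.camera(name): name is "side" or "top"; returns (picture, depth): 420x560x3 uint8, blue, green, red; 420x560 float32, m along the optical axis (not along the pixel's ray), 0 where there is no reading.
- manip.camera_params(name): a dict with "intrinsics" (3x3 intrinsics, pixels), "dist_coeffs" ([k1, k2, p1, p2, k3] as OpenCV has them; the pictures are not rectified), "R" (3x3) and "t" (3): a world point X has camera coordinates R X + t. Camera axes: x right, y down, z forward; pixel columns grow to the right and rows downward; lengths in m; the calibration is good to about 2 mm. A picture is of the moment at which its call begins. camera_params takes no time and is no camera call.
- manip.hand_in(): hands the job in; it is judged then, once.
The state is a dict: "clock": time; "joint_pos": joint angles; "joint_velocities": joint speeds; "tau": joint torques, N m; "position": TCP position; "ee_rot": TCP orientation; "ft_force": force on the tool from outside, world axes, zero at the start; "torque": the same for the moment, N m; "grip_width": opening from 0.0 (shut) to 1.0 (fully open); "grasp_force": force on a finger pad.
Only numpy, scipy, OpenCV 4.12 (cv2) and the standard library are available. Lean on these libraries where they do the work, as an engineer would, in place of code of your own. Each camera call takes 0.05 s, during which the arm holds its last target. There are 200 camera calls.

## Working session

There is one attempt and no reset: what is moved stays moved. The work goes in short steps, Python scripts to look and compute and a shell command to move; the robot and the scene stay as the last step left them, time stands still between calls to the robot, and variables do not carry over. Pictures are saved under pics/ and viewed, at most 10 in all, crops included, and the job is handed in when it is done.

```bash
mkdir -p pics; python3 - <<'E'
from workcell import manip
import cv2,numpy as np
o=manip.get_obs()
for k in("clock","position","ee_rot","grip_width","ft_force"):print(k,o[k])
print(manip.pinch_z)
for n in("side","top"):
    p,d=manip.camera(n);cv2.imwrite(f"pics/{n}0.png",p);np.savez(f"{n}0.npz",p=p,d=d)
    print(n,manip.camera_params(n))
E
```

```text
clock 0.0
position [ 0.20935871 -0.58849374  0.23050448]
ee_rot [ 9.85426236e-01  1.70101791e-01 -1.68692018e-04 -6.97347395e-04]
grip_width 0.9983438203574048
ft_force [ 0.24139989 -0.14050126 -0.04575131]
0.0187
side {'intrinsics': array([[391.95801538,   0.        , 280.18342945],
       [  0.        , 391.95801538, 212.3980467 ],
       [  0.        ,   0.        ,   1.        ]]), 'dist_coeffs': array([-0.10971311,  0.        ,  0.        ,  0.        ,  0.        ]), 'R': array([[ 0.8363583 , -0.54814835,  0.00617936],
       [-0.30423025, -0.47350908, -0.82657916],
       [ 0.45601398,  0.68943639, -0.56278656]]), 't': array([-0.45710858,  0.22246403,  0.58050768])}
top {'intrinsics': array([[417.03469211,   0.        , 273.37910001],
       [  0.        , 417.03469211, 202.4860699 ],
       [  0.        ,   0.        ,   1.        ]]), 'dist_coeffs': array([-0.05977581,  0.        ,  0.        ,  0.        ,  0.        ]), 'R': array([[ 0.02371026, -0.9994467 , -0.02332636],
       [-0.98817164, -0.0198939 , -0.15205607],
       [ 0.15150789,  0.02665574, -0.98809657]]), 't': array([0.0359651 , 0.57073071, 0.82389112])}
```

View pics/top0.png

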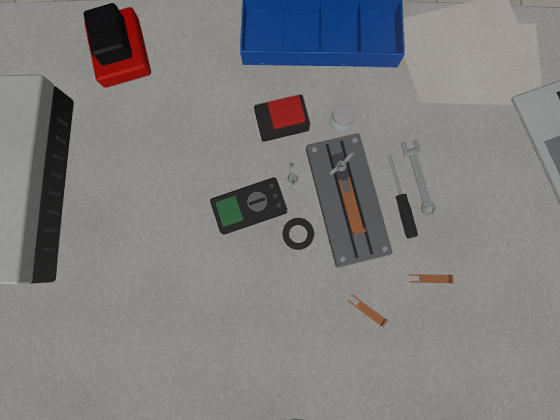

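View pics/side0.png

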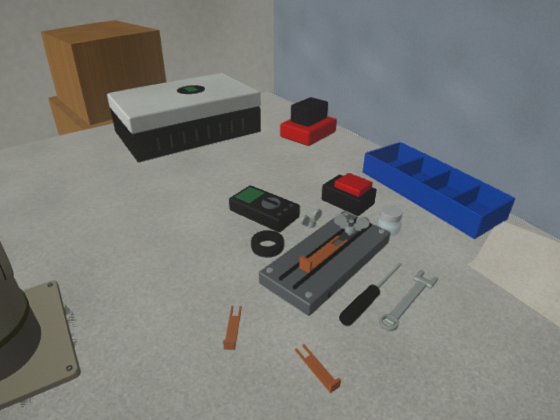

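The top view shows the block centred near (348,200), the stud and nut near (342,163), and the channel link from (344,178) to (358,235). The two smaller loose links on the table at (367,310) and (431,279) are decoys.

```bash
cat > h.py <<'E'
from workcell import manip
import cv2,numpy as np
def rays(n,uv):
    P=manip.camera_params(n)
    q=cv2.undistortPoints(np.float64(uv).reshape(-1,1,2),P["intrinsics"],P["dist_coeffs"]).reshape(-1,2)
    d=np.c_[q,np.ones(len(q))]
    return -P["R"].T@P["t"], d@P["R"]
def onplane(n,uv,z):
    c,d=rays(n,uv); return c+d*((z-c[2])/d[:,2])[:,None]
def cloud(n,dep):
    v,u=np.mgrid[:420,:560]; c,d=rays(n,np.c_[u.ravel(),v.ravel()])
    return (c+d*dep.reshape(-1,1)).reshape(420,560,3)
def project(n,X):
    P=manip.camera_params(n)
    return cv2.projectPoints(np.float64(X).reshape(-1,1,3),cv2.Rodrigues(P["R"])[0],P["t"],P["intrinsics"],P["dist_coeffs"])[0].reshape(-1,2)
def rect(w):
    (c,s,a)=cv2.minAreaRect(np.float32(w[:,:2]*1000)); return np.round(c,1),np.round(s,1),round(a,2)
E
python3 - <<'E'
from h import *
im=np.load("top0.npz");p=im["p"];d=im["d"];C=cloud("top",d)
hsv=cv2.cvtColor(p,cv2.COLOR_BGR2HSV)
roi=np.zeros(d.shape,bool);roi[130:272,300:396]=1
deck=roi&(abs(C[...,2]-.032)<.008)&(d>0)
print("deck z",np.median(C[...,2][deck]),"table z",np.median(C[300:330,200:300,2]))
n,l,s,_=cv2.connectedComponentsWithStats(deck.astype(np.uint8))
m=(l==1+np.argmax(s[1:,4]))
ct=max(cv2.findContours(m.astype(np.uint8),0,cv2.CHAIN_APPROX_NONE)[0],key=len).reshape(-1,2)
print("block depth-mask",rect(onplane("top",ct,.03)))
g=roi&(p.max(2)<110)
g=cv2.morphologyEx(g.astype(np.uint8),cv2.MORPH_OPEN,np.ones((5,5)))
print([p[y,x] for x,y in((330,200),(375,220),(320,250),(348,200))])
n,l,s,_=cv2.connectedComponentsWithStats(g);k=1+np.argmax(s[1:,4])
ct=max(cv2.findContours((l==k).astype(np.uint8),0,cv2.CHAIN_APPROX_NONE)[0],key=len).reshape(-1,2)
print("block colour",rect(onplane("top",ct,.03)),s[k])
o=roi&(hsv[...,1]>110)&(hsv[...,0]<20)
v,u=np.nonzero(o);print("orange",len(u),rect(onplane("top",np.c_[u,v],.036)))
nut=(C[...,2]>.050)&roi&(np.mgrid[:420,:560][0]<200)
v,u=np.nonzero(nut);print("nut depth px",len(u),C[nut].mean(0),rect(C[nut]))
t=o&(C[...,2]>.045);print("tab",C[t].mean(0) if t.any() else None, C[t].min(0),C[t].max(0))
cr=p[125:275,295:400];cv2.imwrite("pics/c0.png",cv2.resize(cr,None,fx=4,fy=4,interpolation=cv2.INTER_CUBIC))
s_=np.load("side0.npz")["p"][195:315,250:400];cv2.imwrite("pics/s0.png",cv2.resize(s_,None,fx=5,fy=5,interpolation=cv2.INTER_CUBIC))
E
```

```text
deck z 0.029657796740711007 table z -0.0005562104016177405
block depth-mask (array([ 584.3, -109.6]), array([269.7, 120.4]), 14.59)
[array([90, 89, 87], dtype=uint8), array([90, 88, 86], dtype=uint8), array([134, 138, 139], dtype=uint8), array([ 54,  84, 131], dtype=uint8)]
block colour (array([ 584.5, -107.2]), array([269. , 122.6]), 14.74) [ 306  135   84  132 6320]
orange 581 (array([ 567.9, -113.4]), array([118.7,  29.8]), 16.62)
nut depth px 178 [ 0.62361674 -0.07675058  0.17314375] (array([562.3, -36.8]), array([ 23.2, 276.5]), 58.59)
tab [ 0.5073985  -0.11659415  0.11860767] [ 0.43830116 -0.139399    0.04888   ] [0.51751608 0.02533783 0.901706  ]
```

View pics/c0.png

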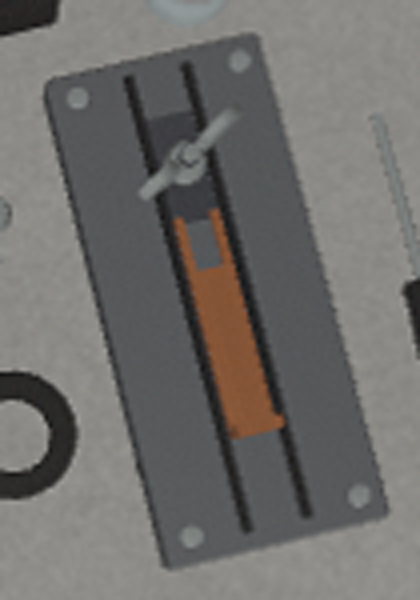

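View pics/s0.png

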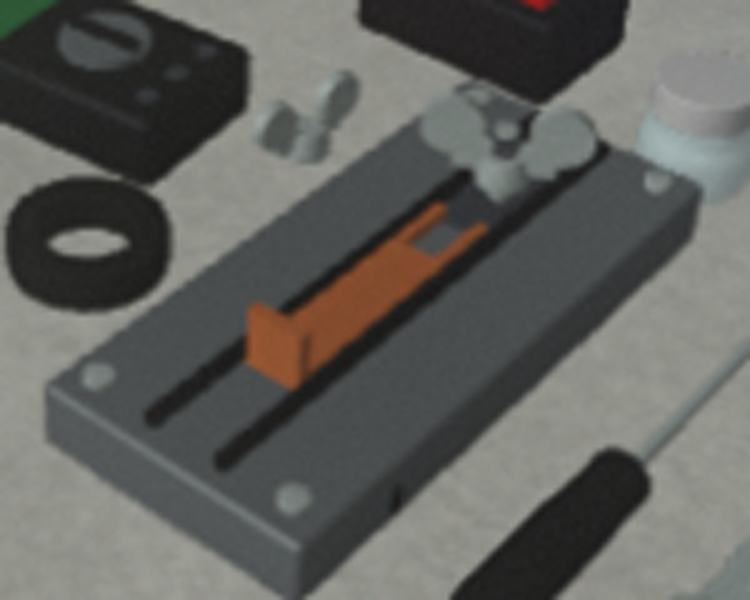

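The crops show the wings in the top view running from crop (143,190) to (238,113), so the wing line is at about -50° world yaw. The tab's rear edge runs from (232,437) to (284,428) and the stud top is near (188,155). In the side crop the stud top is at (507,130), and the tab's top corners are at (250,303) and (303,325).

```bash
python3 - <<'E'
from h import *
T=lambda x,y:(x/4+295-.375,y/4+125-.375)
S=lambda x,y:(x/5+250-.4,y/5+195-.4)
def tri(a,b):
    A=[];B=[]
    for n,uv in(("top",a),("side",b)):
        c,d=rays(n,[uv]);d=d[0]/np.linalg.norm(d[0]);M=np.eye(3)-np.outer(d,d);A.append(M);B.append(M@c)
    X=np.linalg.solve(sum(A),sum(B));return (X*1000).round(1),[np.round(np.linalg.norm(M@X-b)*1000,1) for M,b in zip(A,B)]
print("stud top",tri(T(188,155),S(507,130)))
w=onplane("top",[T(143,190),T(238,113)],.067);print("wing ends",w.round(4),np.degrees(np.arctan2(*(w[1]-w[0])[[1,0]])),"mid",w.mean(0))
print("stud by top @64",onplane("top",[T(188,155)],.064).round(4),"side",onplane("side",[S(507,130)],.064).round(4))
yaw=np.radians(14.65);ex=np.array([np.cos(yaw),np.sin(yaw)]);c=np.array([.5844,-.1084])
print("stud from block",c+.07*ex)
# deck corners in both views on z=.03
print("top corners",onplane("top",[T(48,85),T(262,35),T(388,512),T(165,568)],.03)[:,:2].round(4).tolist())
print("side corners near-left/right, far right",onplane("side",[S(48,388),S(303,548),S(700,187)],.03)[:,:2].round(4).tolist())
for n,q in(("top",[T(232,437),T(284,428)]),("side",[S(250,303),S(303,325)])):
    t=onplane(n,q,.056)[:,:2];m=t.mean(0);e=m-c;print(n,"tab top rear",t.round(4).tolist(),"block coords",e@ex,e@[-ex[1],ex[0]])
p=[(c+.07*ex).tolist()+[.03],(c-.125*ex).tolist()+[.03]]
E
```

```text
stud top (array([653.1, -92. ,  61.2]), [np.float64(1.6), np.float64(1.6)])
wing ends [[ 0.6314 -0.0672  0.067 ]
 [ 0.673  -0.1161  0.067 ]] -49.58903241883127 mid [ 0.65223121 -0.09164103  0.067     ]
stud by top @64 [[ 0.651  -0.0907  0.064 ]] side [[ 0.652  -0.0952  0.064 ]]
stud from block [ 0.65212422 -0.09069604]
top corners [[0.6971, -0.02], [0.7274, -0.1357], [0.4717, -0.199], [0.4406, -0.0834]]
side corners near-left/right, far right [[0.4408, -0.0923], [0.4718, -0.2036], [0.7276, -0.1355]]
top tab top rear [[0.5069, -0.1138], [0.512, -0.1402]] block coords -0.07721205045231752 0.0009253511233482292
side tab top rear [[0.5105, -0.1178], [0.5193, -0.1377]] block coords -0.07212599760931943 -0.0011216347881685203
```

```bash
python3 -m creep '{"slide":[[0,0,0],[0.035,-0.035,0],[0.035,-0.035,0],[0.035,-0.035,0],[0.035,-0.035,0],[0.035,-0.035,0],[0.035,-0.035,0],[0.035,-0.035,0]],"twist":[5.2,0,0,0,0,0,0,0]}' 0 40
python3 -m creep '{"slide":[[0.035,-0.035,0],[0.035,-0.035,0],[0.035,-0.035,0],[0,0,0.02],[0,0,0.04],[0,0,0]],"twist":[0,0,0,0,0,0]}'; cat >> h.py <<'E'
C0=np.array([.5842,-.1090]);YAW=np.radians(14.4);STUD=np.array([.652,-.0915])
def st():
    o=manip.get_obs();q=o["ee_rot"];p=o["position"]
    from scipy.spatial.transform import Rotation as R
    M=R.from_quat(q).as_matrix();e=p[:2]-C0;c,s=np.cos(YAW),np.sin(YAW)
    print("t",round(o["clock"],2),"p",p.round(4),"block xy",(1000*np.array([c*e[0]+s*e[1],-s*e[0]+c*e[1]])).round(1),"xang",np.degrees(np.arctan2(M[1,0],M[0,0])).round(2),
     "yang",np.degrees(np.arctan2(M[1,1],M[0,1])).round(2),"j7",np.degrees(o["joint_pos"][6]).round(1),"F",o["ft_force"].round(2),"Tz",o["torque"].round(3),"g",round(float(o["grip_width"]),3),round(float(o["grasp_force"]),1))
    d=STUD-p[:2];print("to stud in tool xy mm",(1000*d@M[:2,:2]).round(1))
E
python3 -c "from h import *;st()"
```

```text
clock: 1.1
position: [0.3864, -0.2891, 0.2312]
ee_rot: [0.992, 0.125, -0.0, 0.0]
ft_force: [1.5, -0.2, 0.3]
grip_width: 0.001
grasp_force: 0.0
clock: 1.85
position: [0.4597, -0.1623, 0.1689]
ee_rot: [0.992, 0.125, -0.002, -0.001]
ft_force: [0.1, 0.5, 0.9]
grip_width: -0.001
grasp_force: 0.0
t 1.85 p [ 0.4597 -0.1623  0.1689] block xy [-133.8  -20.7] xang 14.4 yang -75.6 j7 -63.9 F [0.1  0.52 0.88] Tz [ 0.042  0.025 -0.023] g -0.001 0.0
to stud in tool xy mm [203.9 -20.8]
```

```bash
python3 -m creep '{"slide":[[0.013,-0.0105,0.01],[0.013,-0.0105,0.03],[0,0,0.03],[0,0,0.03],[0,0,0.02],[0,0,0.0075],[0,0,0],[0,0,0]],"twist":[0,0,0,0,0,0,0,0]}'; python3 - <<'E'
from h import *
st()
p,d=manip.camera("side");cv2.imwrite("pics/s1.png",cv2.resize(p[150:330,200:420],None,fx=3.4,fy=3.3))
E
```

```text
clock: 2.85
position: [0.4824, -0.1364, 0.045]
ee_rot: [0.992, 0.125, 0.001, 0.0]
ft_force: [0.5, 0.4, 0.4]
grip_width: -0.002
grasp_force: 0.0
t 2.85 p [ 0.4824 -0.1364  0.045 ] block xy [-105.4   -1.2] xang 14.37 yang -75.63 j7 -72.7 F [0.51 0.43 0.43] Tz [0.005 0.008 0.011] g -0.002 0.0
to stud in tool xy mm [175.4  -1.4]
```

View pics/s1.png

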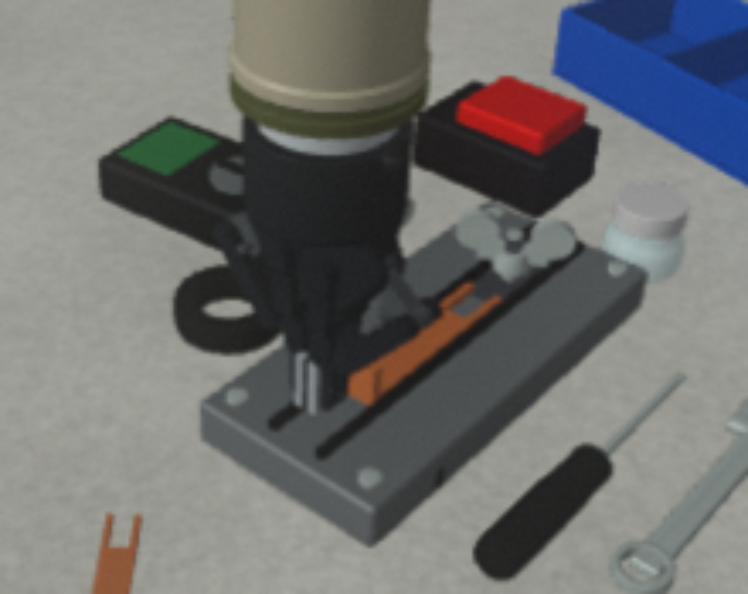

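The shut fingertips stand in the channel just behind the tab (tab at crop (365,385)), with a clear gap, so I can push along tool x.

```bash
python3 -m creep '{"slide":[[0,-0.001,0.003],[0.008,0,0],[0.008,0,0],[0.006,0,0],[0.006,0,0],[0.006,0,0],[0.006,0,0],[0.006,0,0]],"twist":[0,0,0,0,0,0,0,0]}'; python3 -c "from h import *;st()"
python3 -m creep '{"slide":[[0.005,0,0],[0.004,0,0],[0.003,0,0],[0.002,0,0],[0.002,0,0],[0,0,0]],"twist":[0,0,0,0,0,0]}'; python3 -c "from h import *;st()"
```

```text
clock: 3.9
position: [0.5263, -0.1236, 0.0408]
ee_rot: [0.992, 0.125, 0.0, 0.0]
ft_force: [-1.0, 0.0, -0.0]
grip_width: 0.004
grasp_force: 0.2
t 3.9 p [ 0.5263 -0.1236  0.0408] block xy [-59.7   0.3] xang 14.39 yang -75.61 j7 -76.3 F [-1.01  0.02 -0.02] Tz [-0.029  0.085  0.014] g 0.004 0.2
to stud in tool xy mm [1.297e+02 1.000e-01]
clock: 4.65
position: [0.5416, -0.1196, 0.0409]
ee_rot: [0.992, 0.125, 0.0, 0.0]
ft_force: [0.7, 0.0, -0.1]
grip_width: -0.0
grasp_force: 0.0
t 4.65 p [ 0.5416 -0.1196  0.0409] block xy [-43.9   0.3] xang 14.39 yang -75.61 j7 -77.3 F [ 0.69  0.04 -0.09] Tz [ 0.054 -0.009 -0.015] g -0.0 0.0
to stud in tool xy mm [114.    0.2]
```

```bash
python3 -m creep '{"slide":[[0.002,0,0],[0.002,0,0],[0.0015,0,0],[0.0015,0,0],[0.001,0,0]],"twist":[0,0,0,0,0]}'; python3 -c "from h import *;st()"

```

```text
clock: 5.28
position: [0.5492, -0.1177, 0.0408]
ee_rot: [0.992, 0.125, -0.0, 0.0]
ft_force: [-0.8, -0.6, 0.3]
grip_width: -0.005
grasp_force: 0.6
t 5.28 p [ 0.5492 -0.1177  0.0408] block xy [-36.1   0.3] xang 14.39 yang -75.61 j7 -77.8 F [-0.78 -0.61  0.32] Tz [-0.078  0.224 -0.072] g -0.005 0.6
to stud in tool xy mm [106.1   0.2]
```

```bash
for i in 1 ; do python3 -m creep '{"slide":[[0.001,0,0],[0.001,0,0]],"twist":[0,0]}' | grep -E 'pos|ft'; python3 -m creep '{"slide":[[0.001,0,0],[0.001,0,0]],"twist":[0,0]}'| grep -E 'pos|ft'; fi_=1; done; python3 -c "from h import *;st()"

```

```text
position: [0.55, -0.1176, 0.0407]
ft_force: [-10.2, -1.0, 7.3]
position: [0.5502, -0.1177, 0.0404]
ft_force: [-17.1, -3.3, 12.0]
t 5.78 p [ 0.5502 -0.1177  0.0404] block xy [-35.1   0.1] xang 14.33 yang -75.67 j7 -78.0 F [-17.07  -3.33  12.01] Tz [-0.479  3.572  0.069] g -0.0 8.7
to stud in tool xy mm [105.2  -0.2]
```

The link stopped hard with its tab face 95 mm behind the stud, which is home. I'll back off, rise and go over the nut.

```bash
python3 -m creep '{"slide":[[-0.006,0,0],[-0.008,0,0],[0,0,0],[0,0,-0.04],[0,0,-0.05],[0.04,0,0],[0.04,0,0],[0.03,0,0]],"twist":[0,0,0,0,0,0,0,0]}' 35 40 
python3 -m creep '{"slide":[[0.006,0,0],[0,0,0],[0,0,0],[0,0,0],[0,0,0],[0,0,0],[0,0,0],[0,0,0]],"twist":[-10,-10,-10,-10,-10,-10,-10,-10]}'|head -1
python3 -m creep '{"slide":[[0,0,0],[0,0,0],[0,0,0]],"twist":[-10,-10,0]}' | head -1
python3 - <<'E'
from h import *
st()
p,d=manip.camera("side");cv2.imwrite("pics/s2.png",cv2.resize(p[130:310,220:440],None,fx=3.4,fy=3.3))
E
```

```text
clock: 6.78
position: [0.6476, -0.0922, 0.131]
ee_rot: [0.992, 0.125, 0.001, -0.0]
ft_force: [0.3, -0.1, 0.2]
grip_width: 0.347
grasp_force: 0.0
clock: 7.78
clock: 8.15
t 8.15 p [ 0.6519 -0.0914  0.1307] block xy [70.   0.2] xang 114.31 yang 24.31 j7 12.5 F [-0.46 -0.31  0.29] Tz [-0.01  -0.03   0.006] g 0.35 0.0
to stud in tool xy mm [-0.1  0. ]
```

View pics/s2.png

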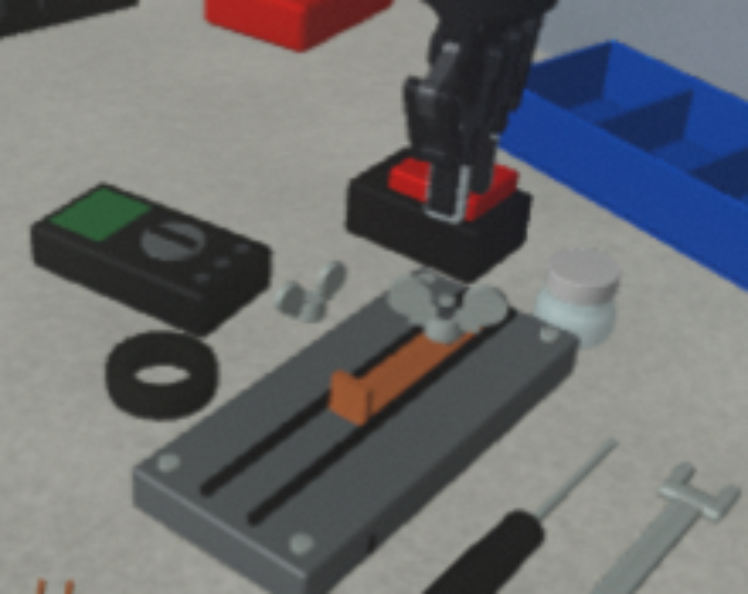

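The link is now home, with its fork under the nut at (445,325), and the wings haven't turned. The gripper is centred over the stud with its finger line about 74° counter-clockwise of the wings, so I'll descend around the nut.

```bash
python3 -m creep '{"slide":[[0,0,0.03],[0,0,0.025],[0,0,0.014],[0,0,0.0075],[0,0,0]],"twist":[0,0,0,0,0]}' |grep -E 'pos|ft'
python3 -c "from h import *;st()"
python3 -m creep '{"slide":[[0,0,0],[0,0,0],[0,0,0],[0,0,0],[0,0,0],[0,0,0],[0,0,0],[0,0,0]],"twist":[5,5,5,5,5,5,5,5]}' |grep -E 'pos|ft'
python3 -c "from h import *;st()"
```

```text
position: [0.6519, -0.0913, 0.0545]
ft_force: [0.5, -0.8, -0.1]
t 8.82 p [ 0.6519 -0.0913  0.0545] block xy [70.   0.3] xang 114.34 yang 24.34 j7 10.5 F [ 0.48 -0.76 -0.09] Tz [-0.038  0.006  0.027] g 0.349 0.0
to stud in tool xy mm [-0.2 -0. ]
position: [0.6523, -0.0917, 0.0555]
ft_force: [-0.4, -1.8, -0.3]
t 9.82 p [ 0.6523 -0.0917  0.0555] block xy [70.3 -0.2] xang 74.17 yang -15.83 j7 -26.4 F [-0.44 -1.82 -0.33] Tz [-0.257  0.072 -0.005] g 0.35 0.7
to stud in tool xy mm [ 0.1 -0.4]
```

```bash
python3 -m creep '{"slide":[[0,0,0],[0,0,0],[0,0,0],[0,0,0],[0,0,0],[0,0,0],[0,0,0],[0,0,0]],"twist":[7,7,7,7,7,7,7,7]}' |grep -E 'pos|ft'
python3 -c "from h import *;st()"
python3 -m creep '{"slide":[[0,0,0],[0,0,0],[0,0,0],[0,0,0],[0,0,0],[0,0,0],[0,0,0],[0,0,0]],"twist":[7,7,7,7,7,7,7,7]}' |grep -E 'pos|ft'
python3 -c "from h import *;st()"
```

```text
position: [0.6527, -0.0915, 0.0556]
ft_force: [1.5, -0.8, -1.5]
t 10.82 p [ 0.6527 -0.0915  0.0556] block xy [70.8 -0. ] xang 18.12 yang -71.88 j7 -77.9 F [ 1.5  -0.83 -1.5 ] Tz [-0.156 -0.307  0.028] g 0.35 0.8
to stud in tool xy mm [-0.7 -0.2]
position: [0.6528, -0.0915, 0.0557]
ft_force: [1.3, -1.2, -0.7]
t 11.82 p [ 0.6528 -0.0915  0.0557] block xy [70.8 -0.1] xang -37.87 yang -127.87 j7 -129.5 F [ 1.31 -1.18 -0.69] Tz [-0.225 -0.232  0.   ] g 0.351 0.7
to stud in tool xy mm [-0.6  0.5]
```

```bash
python3 -m creep '{"slide":[[0,0,0],[0,0,0],[0,0,-0.03],[0,0,-0.045],[0,0,0],[0,0,0],[0,0,0],[0,0,0]],"twist":[-8,-8,0,0,-10.5,-10.5,-10.5,-10.5]}' |grep -E 'pos|ft'
python3 -m creep '{"slide":[[0,0,0],[0,0,0],[0,0,0],[0,0,0],[0,0,0],[0,0,0],[0,0,0],[0,0,0]],"twist":[-10.5,-10.5,-10.5,-10.5,-10.5,-10.5,-10.5,-10.5]}' |grep -E 'pos|ft'
python3 -m creep '{"slide":[[0,0,0],[0,0,0],[0,0,0],[0,0,0],[0,0,0],[0,0,0],[0,0,0]],"twist":[-10.5,-10.5,-10.5,-10.5,-10.5,-10.5,0]}' |grep -E 'pos|ft'
python3 - <<'E'
from h import *
st()
p,d=manip.camera("side");cv2.imwrite("pics/s3.png",cv2.resize(p[180:270,300:410],None,fx=6.8,fy=6.6,interpolation=cv2.INTER_CUBIC))
p,d=manip.camera("top");cv2.imwrite("pics/t3.png",cv2.resize(p[125:275,295:400],None,fx=4,fy=4))
E
```

```text
position: [0.6523, -0.0911, 0.1306]
ft_force: [-0.0, -0.6, -1.6]
position: [0.6523, -0.0913, 0.1306]
ft_force: [-0.5, -0.6, 0.3]
position: [0.6522, -0.0915, 0.1302]
ft_force: [-0.4, -0.1, -0.2]
t 14.7 p [ 0.6522 -0.0915  0.1302] block xy [70.2  0.1] xang 167.28 yang 77.28 j7 62.8 F [-0.4  -0.11 -0.23] Tz [-0.02  -0.067 -0.035] g 0.352 0.0
to stud in tool xy mm [ 0.2 -0.1]
```

View pics/s3.png

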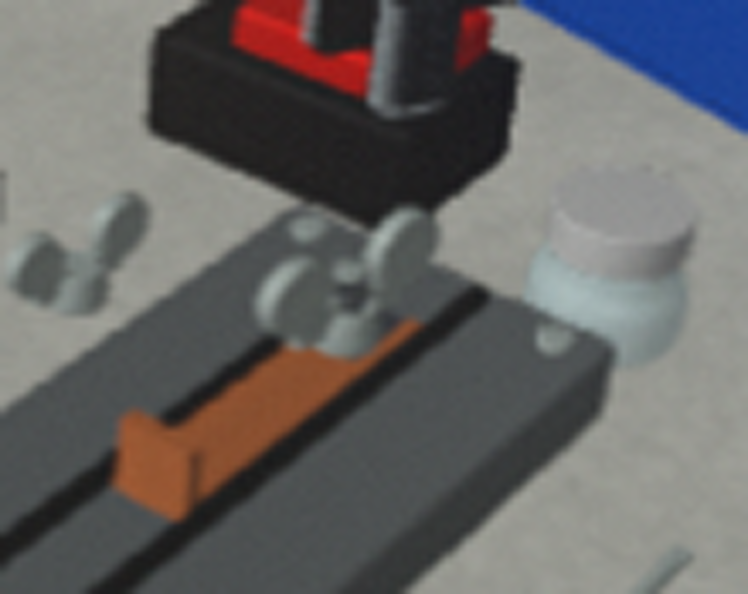

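The nut has turned: its wing centres in this crop are at (296,303) and (402,252), and the link is still home under it. I'll work out the wing angle from these.

```bash
python3 - <<'E'
from h import *
w=onplane("side",[(296/6.8+300-.4,303/6.6+180-.4),(402/6.8+300-.4,252/6.6+180-.4)],.0625)
d=w[1]-w[0];print(w.round(4),np.linalg.norm(d),np.degrees(np.arctan2(d[1],d[0])))
E
```

```text
[[ 0.6293 -0.0978  0.0625]
 [ 0.6733 -0.0948  0.0625]] 0.04412931636799878 3.863580433801432
```

```bash
python3 -m creep '{"slide":[[0,0,0.03],[0,0,0.025],[0,0,0.014],[0,0,0.0065],[0,0,0],[0,0,0],[0,0,0],[0,0,0]],"twist":[0,0,0,0,0,6,6,6]}' |grep -E 'pos|ft'
python3 -m creep '{"slide":[[0,0,0],[0,0,0],[0,0,0],[0,0,0],[0,0,0],[0,0,0],[0,0,0],[0,0,0]],"twist":[6,6,7,7,7,7,7,7]}' |grep -E 'pos|ft'
python3 -c "from h import *;st()"
python3 -m creep '{"slide":[[0,0,0],[0,0,0],[0,0,0],[0,0,0],[0,0,0],[0,0,0],[0,0,0],[0,0,0]],"twist":[7,7,7,7,7,7,7,7]}' |grep -E 'pos|ft'
python3 -c "from h import *;st()"
python3 -m creep '{"slide":[[0,0,0],[0,0,0],[0,0,0],[0,0,0],[0,0,0],[0,0,0],[0,0,0],[0,0,0]],"twist":[7,7,7,7,7,6,5,0]}' |grep -E 'pos|ft'
python3 -c "from h import *;st()"
```

```text
position: [0.6524, -0.0913, 0.055]
ft_force: [0.3, 0.4, -0.0]
position: [0.6524, -0.0919, 0.055]
ft_force: [-0.9, -1.3, 0.1]
t 16.8 p [ 0.6524 -0.0919  0.055 ] block xy [70.4 -0.4] xang 95.11 yang 5.11 j7 -5.6 F [-0.89 -1.3   0.06] Tz [-0.381  0.047  0.008] g 0.349 0.6
to stud in tool xy mm [ 0.4 -0.4]
position: [0.6527, -0.0914, 0.0551]
ft_force: [1.8, -1.2, -1.6]
t 17.8 p [ 0.6527 -0.0914  0.0551] block xy [70.7  0. ] xang 39.14 yang -50.86 j7 -57.1 F [ 1.8  -1.23 -1.6 ] Tz [-0.172 -0.314  0.043] g 0.348 0.8
to stud in tool xy mm [-0.6 -0.4]
position: [0.6525, -0.0912, 0.0549]
ft_force: [1.5, 0.7, -0.9]
t 18.8 p [ 0.6525 -0.0912  0.0549] block xy [70.6  0.3] xang -6.58 yang -96.58 j7 -99.2 F [ 1.5   0.7  -0.93] Tz [-0.062 -0.212  0.022] g 0.347 0.4
to stud in tool xy mm [-0.5  0.4]
```

```bash
python3 -m creep '{"slide":[[0,0,0],[0,0,0],[0,0,0],[0,0,0],[0,0,0]],"twist":[4,4,4,3,0]}' |grep -E 'ft'
python3 -c "from h import *;st()"
python3 -m creep '{"slide":[[0,0,0],[0,0,0],[0,0,0]],"twist":[1.5,1.5,0]}' |grep -E 'ft'
python3 -c "from h import *;st()"
python3 -m creep '{"slide":[[0,0,0],[0,0,0],[0,0,0]],"twist":[1.5,1.5,0]}' |grep -E 'ft'
python3 -c "from h import *;st()"
```

```text
ft_force: [0.3, -1.2, 0.1]
t 19.43 p [ 0.6523 -0.0913  0.0546] block xy [70.4  0.2] xang -21.49 yang -111.49 j7 -113.0 F [ 0.28 -1.17  0.09] Tz [-0.125 -0.123  0.063] g 0.348 0.5
to stud in tool xy mm [-0.2  0.3]
ft_force: [0.9, -1.2, 1.2]
t 19.8 p [ 0.6518 -0.0915  0.0539] block xy [69.8  0.2] xang -24.62 yang -114.62 j7 -115.8 F [ 0.94 -1.16  1.23] Tz [-0.233 -0.17   0.077] g 0.346 0.6
to stud in tool xy mm [ 0.2 -0. ]
ft_force: [1.4, -2.1, -0.6]
t 20.18 p [ 0.6519 -0.0917  0.0539] block xy [69.9 -0.1] xang -27.66 yang -117.66 j7 -118.6 F [ 1.42 -2.05 -0.62] Tz [-0.491 -0.413  0.054] g 0.35 1.3
to stud in tool xy mm [-0.  -0.2]
```

```bash
python3 -m creep '{"slide":[[0,0,0],[0,0,0],[0,0,0]],"twist":[1.5,1.5,0]}' |grep -E 'ft'
python3 -c "from h import *;st()"
python3 -m creep '{"slide":[[0,0,0],[0,0,0],[0,0,0]],"twist":[1.5,1.5,0]}' |grep -E 'ft'
python3 -c "from h import *;st()"
```

```text
ft_force: [4.1, -4.2, -1.4]
t 20.55 p [ 0.6522 -0.0923  0.054 ] block xy [70.  -0.7] xang -30.73 yang -120.73 j7 -121.4 F [ 4.1  -4.16 -1.43] Tz [-0.965 -0.778  0.075] g 0.349 3.0
to stud in tool xy mm [-0.6 -0.6]
ft_force: [4.2, -5.3, -0.2]
t 20.93 p [ 0.6522 -0.0924  0.054 ] block xy [70.  -0.8] xang -33.68 yang -123.68 j7 -124.2 F [ 4.23 -5.32 -0.23] Tz [-1.085 -0.823  0.662] g 0.348 16.6
to stud in tool xy mm [-0.7 -0.6]
```

```bash
python3 -m creep '{"slide":[[0,0,0],[0,0,0]],"twist":[1.5,0]}' |grep -E 'ft'
python3 -c "from h import *;st()"
python3 -m creep '{"slide":[[0,0,0],[0,0,0],[0,0,0],[0,0,-0.03],[0,0,-0.045],[-0.03,0,-0.02],[-0.05,0,0],[0,0,0]],"twist":[-5,-8,-9,0,0,0,0,0]}' |grep -E 'pos|ft'
python3 - <<'E'
from h import *
st()
p,d=manip.camera("side");cv2.imwrite("pics/s4.png",cv2.resize(p[180:270,300:410],None,fx=6.8,fy=6.6,interpolation=cv2.INTER_CUBIC))
E
```

```text
ft_force: [4.2, -5.0, -1.3]
t 21.18 p [ 0.6522 -0.0923  0.054 ] block xy [70.  -0.8] xang -35.14 yang -125.14 j7 -125.5 F [ 4.16 -5.03 -1.33] Tz [-1.144 -0.808  0.928] g 0.351 25.0
to stud in tool xy mm [-0.7 -0.5]
position: [0.5703, -0.0718, 0.1482]
ft_force: [0.2, -0.2, -0.4]
t 22.18 p [ 0.5703 -0.0718  0.1482] block xy [-4.2 39.5] xang -13.08 yang -103.08 j7 -104.6 F [ 0.24 -0.22 -0.42] Tz [-0.035 -0.038 -0.045] g 0.348 0.0
to stud in tool xy mm [84.1  0.7]
```

View pics/s4.png

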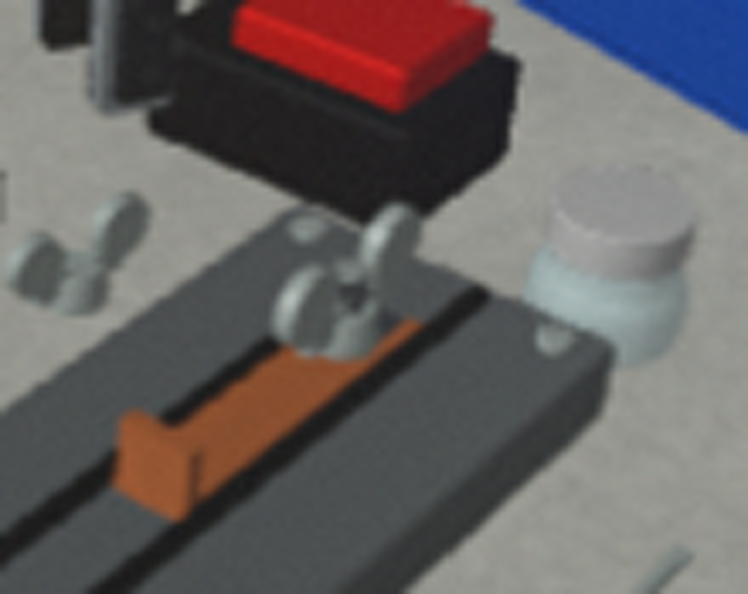

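The wings now lie along the channel, with centres at about (311,311) and (391,248), and the tab is at (155,465), unchanged since the push. I'll check the numbers and look for bystander movement.

```bash
python3 - <<'E'
from h import *
w=onplane("side",[(311/6.8+300-.4,311/6.6+180-.4),(391/6.8+300-.4,248/6.6+180-.4)],.0615)
d=w[1]-w[0];print(np.linalg.norm(d),np.degrees(np.arctan2(d[1],d[0])),w.mean(0))
p,_=manip.camera("side");a=np.load("side0.npz")["p"]
df=cv2.morphologyEx((np.abs(p.astype(int)-a).max(2)>40).astype(np.uint8),cv2.MORPH_OPEN,np.ones((2,2)))
n,l,s,_=cv2.connectedComponentsWithStats(df);print(s[1:])
E
```

```text
0.04344490022634894 15.75048713344778 [ 0.65218405 -0.09633217  0.0615    ]
[[ 283    0   90  198 6067]
 [ 327   51    2    2    4]
 [ 299   94    6    9   36]
 [ 307   98   20    6   67]
 [ 333  212   37   35  320]
 [ 336  215   10   11   70]
 [ 367  219    2    2    4]
 [   0  222    6   26  108]
 [ 343  225    2    2    4]
 [ 346  227    4    6   21]
 [ 318  243    8    9   46]
 [   3  251   12   24   72]
 [ 300  254   25   19  271]]
```

```bash
python3 -c "from workcell import manip;print(manip.hand_in())"
```

```text
the job is handed in; nothing more can be done
None
```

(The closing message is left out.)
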